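Hold the key switch on at the layout's power unit

TASK

Take the key with the rectangular head out of the wooden key stand and push it fully home into the key switch on top of the track power unit, wiggling it a little past the sticky pins rather than forcing it. Then turn it a quarter turn clockwise (seen from above) and finish while still gripping it and holding it turned against the return spring, so that the track stays powered. Leave the other key, the cup, the glasses case and the yellow wagon where they are.

Things in the scene. Friction and masses are not known exactly. Their poses are not given: they have to be found in the camera images.
- key: The key to use, upright in the stand (35 to 70 g). Black head 32 (x) x 10 (y) mm, 36 mm tall, from 4 to 40 mm above the origin. Under it a steel collar disc 30 mm wide, 4 mm thick; origin = centre of the collar's underside, z up. In the stand the collar lies on the stand's top; it lifts straight out.
- key_tip (a point): Lower end of the key, 32 mm under its origin, axes as the key's. Flat steel blade 18 mm wide (x), 5 mm thick (y), 12 mm tall, on a round stem 5.6 mm in diameter. Blade and head are wide in the same direction, so the key fits the slot either way round.
- spare_key: The other key, to be left alone: round disc-shaped black head 36 mm in diameter, 10 mm thick, same collar, round stem without blade. It stands in the stand's other hole, 80 mm from the first; which hole is which varies. Origin at the centre of the collar's underside.
- stand: Wooden key stand, fixed block 160 (x) x 55 x 45 mm. Origin at the centre of its underside; the two loose holes (24 x 11 mm, through) are at x = -40 and +40 mm, y = 0.
- power_unit: Track power unit, fixed black box 170 (x) x 210 (y) mm with aluminium face plate on top, 75 mm high; origin at the centre of its underside. Dial, meter and lamp beside the key switch stand under 12 mm above the top and are not used.
- keyhole (a point): Key switch mouth: on the turning axis, in the top face of its 42 mm square steel plate, 80 mm above the table; axes as the power unit's, z up, slot along x. A funnel 26 x 15 mm narrows over 5 mm to a fixed slot 21.4 (x) x 7.8 (y) mm. Fully home the key's collar lies on the plate (key origin at this point); only then (last 2 mm) can the key turn.
- pin0: One of two sticky spring pins, balls of 10 mm (origin at the centre), in the slot's +x end, 11.5 mm below the mouth. The blade meets them with the key's origin 25 mm above the mouth and is past at 20 mm. A straight push sticks until 15 to 30 N; rocking the key 4 to 5 degrees to and fro about its upright axis while pressing 10 to 15 N lets it creep past. Then 5 N is enough.
- pin1: The other sticky pin, in the slot's -x end, 11.3 mm from the axis like the first. The pins slide outward along x by up to 5 mm, so a key held off-centre loads one pin more; centre it first.
- switch (a joint): Turning part of the key switch: 0 = rest with its slot along x, grows clockwise seen from above, 1.57 = quarter turn, stop at 1.65 rad. A spring (about 0.13 N m at a quarter turn) turns it back to 0 when let go. It follows the key 0.1 to 0.15 rad late because of 7 degrees of play; the switch is on from 1.3 rad.
- cup: White plastic cup, bystander, 70 mm in diameter, 90 mm tall, origin at the centre of its underside.
- glasses_case: Blue spectacle case, bystander, 150 (x) x 60 x 34 mm, origin at the centre of its underside.
- wagon: Yellow goods wagon, bystander, 58 x 170 (y) mm, 86 mm tall, origin under its centre at table height.
There are look-alikes about, which are no part of the job. What is shaped like the key but blue or red is not meant.

How it is judged:
By the outcome, as a careful person would: the job done as asked, in the order asked, and still so for the second after the job is handed in, while the arm keeps its last pose, push and grip.
It also fails if it takes over 53 s, if anything falls off the work surface, if the arm or the gripper's body presses on something with over 40 N, if the wrist force passes 120 N, or if a joint passes its speed limit or range.

ROBOT

A 6-joint arm with a two-finger parallel gripper is mounted at the origin on the work surface. World frame = base frame: x ahead of the robot, y to its left, z up, the work surface at z = 0. Lengths are in mm, angles in degrees, forces in N, time in s.
With the tool pointing down it reaches from about 300 to 850 mm from the base axis. Payload 4.2 kg.
Tool frame: the origin (TCP) lies between the finger pads; the fingertips stand 19 mm ahead of it and the grasp point (between the pads) is the TCP (env.tips_ahead is the distance from the TCP to the fingertips, in mm); z points along the fingers, y is the direction in which the jaws open and shut (so a half turn about z gives the same grasp; the last joint's range is limited). The gripper opens to 91 mm and grips with 3 to 60 N. Pads are 32 mm wide; open, the fingers measure 118 mm over their backs; the gripper's body (76 mm by 178 mm) begins 60 mm behind the grasp point.
Start: joints at [65.26, 18.312, 89.639, -0, 72.044, -1.146], TCP at [230.154, 526.948, 198.376] pointing down, gripper open.
Joint ranges: [-177.97, 177.97], [-48.28, 115.42], [12.27, 149.76], [-77.06, 257.06], [2.81, 150.46], [-146.56, 146.56]. Speed limits (degrees/s): [147.25, 147.25, 180, 180, 180, 180].

INTERFACE

Orientations are given as [roll, pitch, yaw] about the fixed x, y, z axes, in that order (R = Rz(yaw) Ry(pitch) Rx(roll)).
In Python, from workcell import telemetry, viewer, job_done, env gives the robot as it stands. The module is installed in compiled form; this text tells all that it offers.
- The arm moves only by the shell command python3 -m jog 'ROWS' [FORCE]. ROWS is JSON, a list of rows, each a list of 3 entries, a list of its own where there are three numbers: the shift along the tool's x, y, z in cm, then the turn about the tool's z in degrees, then the opening, from 0 (shut) to 1 (fully open). A call has 1 to 10 rows; each row shifts and turns the pose as measured when the row begins, along the tool's axes as they then stand; what a row does not reach is not made up. A row lasts 1/8 s, in which the tool goes at most 62.5 mm and 10.7 degrees, less where a joint would pass 70% of its speed; a pose out of reach is approached as far as the arm can. A call is refused whole if a number of a shift passes 6.25 or a number of a turn 10.7, either way. A call with a gripper value outside its range is refused whole. The fingers move at their own pace and stop on an object; FORCE is the grip in N (left out, the last holds). Time passes only in rows, so rows that do not move let the fingers close. It gives the time, the measured TCP pose, the force and the opening at its end, in the units of the state.
- telemetry.state(): the state, without advancing time (a new reading comes with each control period).
- viewer.grab_frame(name): name is "scene" or "top" or "wrist"; returns a dict with "color" (400x640x3 uint8, red, green, blue), "K" (3x3 intrinsics, pixels), "rvec" (rotation vector, rad) and "tvec" (3), from world to camera coordinates, as OpenCV has them. Camera axes: x right, y down, z forward; pixel columns grow to the right and rows downward; lengths in mm; the calibration is good to about 2 mm. A picture is of the moment at which its call begins. There is no depth.
- job_done(): hands the job in, once; it reports no verdict.
The state is a dict: "time_s": time; "qpos": joint angles; "qvel": joint speeds; "effort": joint torques, N m; "ee_pos": TCP position; "ee_rot": TCP orientation; "force": force on the tool from outside, world axes, zero at the start; "torque": the same for the moment, N m; "gripper_width": finger opening in mm.
Only numpy, scipy, OpenCV 4.12 (cv2) and the standard library are available. Lean on these libraries where they do the work, as an engineer would, in place of code of your own. Each camera call takes 0.05 s, during which the arm holds its last target. There are 200 camera calls.

## Working session

There is one attempt and no reset: what is moved stays moved. The work goes in short steps, Python scripts to look and compute and a shell command to move; the robot and the scene stay as the last step left them, time stands still between calls to the robot, and variables do not carry over. Pictures are saved under pics/ and viewed, about 8 in all and at most 12, crops included, and the job is handed in when it is done.

```bash
mkdir -p pics; cat > h.py <<'E'
import numpy as np, cv2
from workcell import telemetry, viewer, env
def grab(name, fn, crop=None, scale=1):
    f=viewer.grab_frame(name); im=cv2.cvtColor(f["color"],cv2.COLOR_RGB2BGR)
    np.savez('pics/'+fn+'.npz',K=f["K"],r=f["rvec"],t=f["tvec"])
    if crop: x0,y0,x1,y1=crop; im=im[y0:y1,x0:x1]
    if scale!=1: im=cv2.resize(im,None,fx=scale,fy=scale,interpolation=cv2.INTER_CUBIC)
    cv2.imwrite('pics/'+fn+'.png',im)
def cam(fn):
    d=np.load('pics/'+fn+'.npz'); R=cv2.Rodrigues(d['r'])[0]; return d['K'],R,d['t'].ravel()
def ray(fn,uv,z):
    K,R,t=cam(fn); d=R.T@np.linalg.solve(K,[uv[0],uv[1],1]); c=-R.T@t
    return (c+d*(z-c[2])/d[2]).round(1)
def proj(fn,p):
    K,R,t=cam(fn); q=K@(R@np.array(p,float)+t); return (q[:2]/q[2]).round(1)
E
python3 - <<'E'
from h import *
for n in("top","scene","wrist"):
    grab(n,n+"0")
    K,R,t=cam(n+"0"); print(n,K[0,0],(-R.T@t).round(),R.round(2).tolist())
s=telemetry.state(); print(s)
E
```

```text
top 508.1816184031795 [ 469.   32. 1484.] [[-0.01, -1.0, 0.01], [-1.0, 0.01, -0.09], [0.09, -0.01, -1.0]]
scene 409.05128500045464 [1133.  171. 1060.] [[-0.27, 0.96, 0.01], [0.83, 0.24, -0.5], [-0.49, -0.12, -0.87]]
wrist 305.2648394702679 [162. 557. 383.] [[0.4, 0.92, -0.0], [0.88, -0.39, 0.27], [0.24, -0.11, -0.96]]
{'time_s': 0.15, 'qpos': array([ 6.52592280e+01,  1.83447356e+01,  8.96877609e+01,  5.42738581e-04,
        7.20437626e+01, -1.14716265e+00]), 'qvel': array([-0.01536255, -0.16150038, -0.16766061,  0.0127087 , -0.08595008,
       -0.04220108]), 'effort': array([ 3.98839957e-04, -4.12777233e+01, -2.32152432e+01,  7.28842104e-02,
        4.33835259e-02, -1.01274366e-04]), 'ee_pos': array([229.99222894, 526.58889382, 197.71584799]), 'ee_rot': array([-1.79923767e+02, -2.04271477e-03,  1.56406222e+02]), 'force': array([ 0.24347332,  0.92875249, -0.21060332]), 'torque': array([ 0.05196675, -0.02039832, -0.01105448]), 'gripper_width': 90.88398280158081}
```

View pics/top0.png

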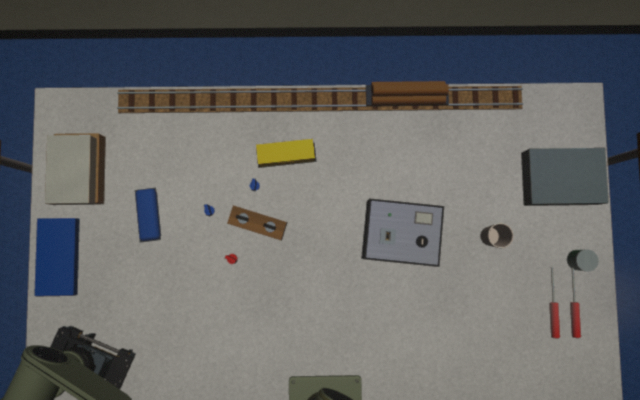

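View pics/scene0.png

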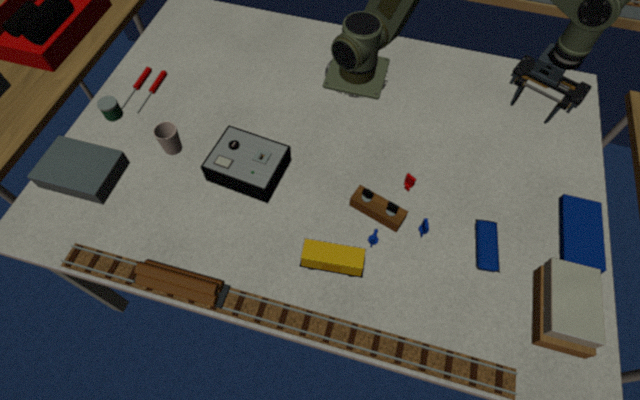

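The top view shows the stand at about (257,222) with keys at (243,217) and (269,227). The power unit is centred at about (403,233) and the key switch is at about (388,236).

```bash
python3 - <<'E'
from h import *
print("keys",ray("top0",(243,217),55),ray("top0",(269,227),55),"switch",ray("top0",(388,236),80))
print("keys scene",ray("scene0",(368,195),70),ray("scene0",(391,208),70),"switch",ray("scene0",(262,157),80))
a=cv2.imread('pics/top0.png')[190:280,215:305]; b=cv2.imread('pics/top0.png')[190:280,355:455]
c=cv2.imread('pics/scene0.png')[165:255,335:435]
cv2.imwrite('pics/crop.png',np.hstack([cv2.resize(x,(400,400) if i<2 else (400,400),interpolation=cv2.INTER_CUBIC) for i,x in enumerate((a,c))]))
E
```

```text
keys [553.1 225.1  55. ] [524.  152.2  55. ] switch [ 494.1 -178.1   80. ]
keys scene [533.2 152.7  70. ] [556.2 222.9  70. ] switch [ 499.6 -173.8   80. ]
```

View pics/crop.png

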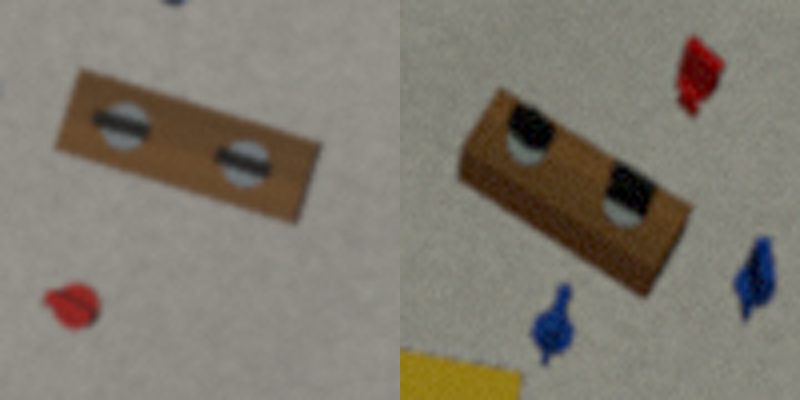

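```bash
cat >> h.py <<'E'
from scipy.spatial.transform import Rotation as Ro
def plan(target,yaw,n):
    s=telemetry.state(); p=np.array(s["ee_pos"]); y=s["ee_rot"][2]
    dy=(yaw-y+180)%360-180; target=np.array(target,float)
    print("at",p.round(1),s["ee_rot"].round(2),"F",s["force"].round(1),"T",s["torque"].round(2),"w",round(s["gripper_width"],1),"t",s["time_s"])
    d=(target-p)/n
    for i in range(n):
        a=y+dy*i/n; R=Ro.from_euler('xyz',[180,0,a],degrees=True).as_matrix()
        v=R.T@d/10; print([[round(float(k),2) for k in v],round(float(-dy/n),2)])
E
python3 -c "
from h import *
plan((538,188,200),68,10)"
```

```text
at [230.  526.6 197.7] [-179.92   -0.    156.41] F [ 0.2  0.9 -0.2] T [ 0.05 -0.02 -0.01] w 90.9 t 0.15
[[-4.18, -1.87, -0.02], 8.84]
[[-4.42, -1.21, -0.02], 8.84]
[[-4.55, -0.51, -0.02], 8.84]
[[-4.57, 0.19, -0.02], 8.84]
[[-4.49, 0.89, -0.02], 8.84]
[[-4.3, 1.57, -0.02], 8.84]
[[-4.01, 2.21, -0.02], 8.84]
[[-3.62, 2.8, -0.02], 8.84]
[[-3.14, 3.33, -0.02], 8.84]
[[-2.6, 3.77, -0.02], 8.84]
```

```bash
python3 -m jog '[[[-4.2,-1.9,0],8.8,0.6],[[-4.4,-1.2,0],8.8,0.6],[[-4.5,-0.5,0],8.8,0.6],[[-4.6,0.2,0],8.8,0.6],[[-4.5,0.9,0],8.8,0.6],[[-4.3,1.6,0],8.8,0.6],[[-4.0,2.2,0],8.8,0.6],[[-3.6,2.8,0],8.8,0.6],[[-3.1,3.3,0],8.8,0.6],[[-2.6,3.8,0],8.8,0.6]]'
python3 -c "
from h import *
plan((538,188,200),68,3)"
```

```text
time_s: 1.4
ee_pos: [538.5, 174.5, 194.9]
ee_rot: [-179.9, 0.3, 65.8]
force: [1.1, 0.3, 0.8]
gripper_width: 54.7
at [538.5 174.5 194.9] [-179.87    0.25   65.85] F [1.1 0.3 0.8] T [-0.1   0.1  -0.06] w 54.7 t 1.4
[[0.4, -0.2, -0.17], -0.72]
[[0.41, -0.2, -0.17], -0.72]
[[0.41, -0.19, -0.17], -0.72]
```

```bash
python3 -m jog '[[[0,0,-0.5],0,0.6],[[0,0,0],0,0.6]]'
python3 -c "
from h import *
grab('wrist','w1'); s=telemetry.state(); print(s['ee_pos'],s['ee_rot'])"
```

```text
time_s: 1.65
ee_pos: [539.6, 172.3, 199.1]
ee_rot: [-179.8, 0.3, 65.6]
force: [-0.1, 1.0, -0.3]
gripper_width: 54.9
[539.35699113 172.33590973 198.85493607] [-179.80615246    0.34381373   65.65342991]
```

View pics/w1.png

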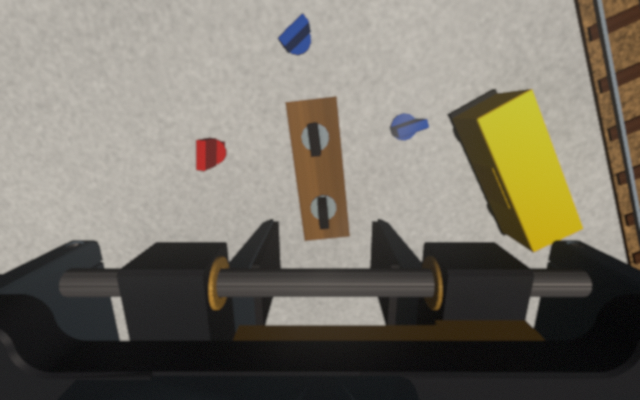

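The wrist view shows the stand with one collar at about (315,136), at high y, and the other at (323,208). I'll enlarge it to tell the head shapes apart.

```bash
python3 - <<'E'
from h import *
for uv in((315,137),(323,208)): print(ray('w1',uv,49))
for uv in((287,102),(336,97),(350,236),(305,240)): print('corner',ray('w1',uv,45))
a=cv2.imread('pics/w1.png')[92:246,270:365]
b=cv2.imread('pics/scene0.png')[175:225,345:410]
b=cv2.resize(b,None,fx=6,fy=6,interpolation=cv2.INTER_LANCZOS4); a=cv2.resize(a,None,fx=3.8,fy=3.8,interpolation=cv2.INTER_CUBIC)
o=np.zeros((590,800,3),np.uint8); o[:a.shape[0],:a.shape[1]]=a; o[:b.shape[0],a.shape[1]+10:a.shape[1]+10+b.shape[1]]=b
cv2.imwrite('pics/c2.png',cv2.convertScaleAbs(o,alpha=2))
E
```

```text
[551.9 226.2  49. ]
[526.6 149.9  49. ]
corner [539.9 271.1  45. ]
corner [589.1 254.3  45. ]
corner [540.9 103.8  45. ]
corner [489.8 121.3  45. ]
```

View pics/c2.png

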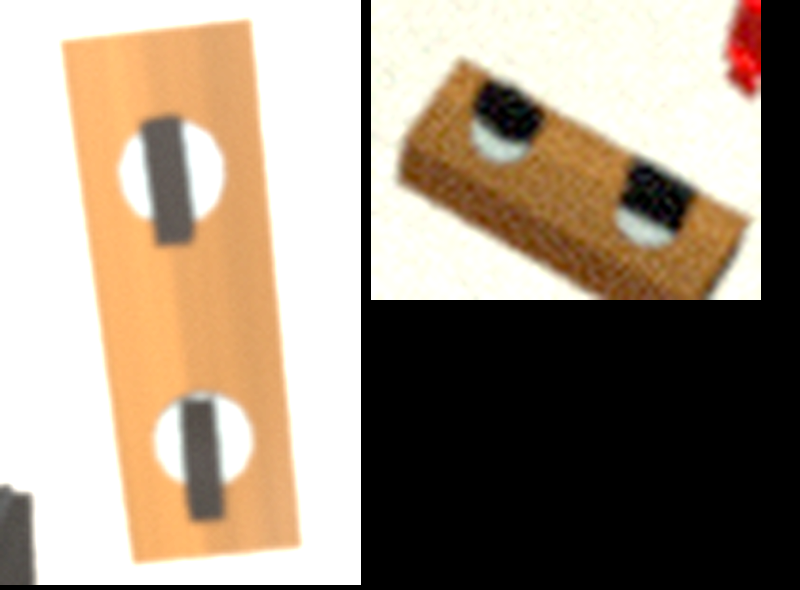

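```bash
python3 - <<'E'
from h import *
im=cv2.imread('pics/scene0.png').max(2)
a=np.radians(71.7);u=np.array([np.cos(a),np.sin(a),0]);v=np.array([-u[1],u[0],0])
th=np.linspace(0,2*np.pi,60)
for c in((552.5,225.6,45),(527.3,149.6,45)):
    box=[(x,z) for x in(-16,16) for z in(4,40)]; disc=[(18*np.cos(t),22+18*np.sin(t)) for t in th]
    q0=proj('scene0',np.array(c)+[0,0,25]).astype(int)
    reg=np.zeros(im.shape,bool);reg[q0[1]-14:q0[1]+12,q0[0]-11:q0[0]+12]=1
    dark=(im<45)&reg
    for nm,s in(("rect",box),("disc",disc)):
        best=0
        P=np.array([proj('scene0',np.array(c)+x*u+y*v+[0,0,z]) for x,z in s for y in(-5,5)],np.float32)
        for dx in np.arange(-3,3.1,.5):
            for dy in np.arange(-3,3.1,.5):
                m=np.zeros(im.shape,np.uint8);cv2.fillConvexPoly(m,cv2.convexHull(np.round((P+[dx,dy])*16).astype(np.int32)),1,shift=4)
                m=m>0;best=max(best,(m&dark).sum()/(m|dark).sum())
        print(c,nm,round(best,3),dark.sum())
plan((552.5,225.6,130),71.7,2)
E
```

```text
(552.5, 225.6, 45) rect 0.634 85
(552.5, 225.6, 45) disc 0.669 85
(527.3, 149.6, 45) rect 0.571 76
(527.3, 149.6, 45) disc 0.623 76
at [539.4 172.3 198.9] [-179.81    0.34   65.65] F [-0.2 -0.5 -0.7] T [-0.11  0.09 -0.  ] w 54.6 t 1.7
[[2.7, -0.5, 3.44], -3.02]
[[2.72, -0.36, 3.44], -3.02]
```

Matching silhouettes at this resolution doesn't settle it, so I'll take a slanted side view of both heads.

```bash
python3 -m jog '[[[0,-5.8,0],-3,0.6],[[0,-5.8,0.8],-3,0.6],[[0,-5.8,0.8],0,0.6],[[0,-5.8,0.8],0,0.6],[[0,0,0],0,0.6]]'
python3 - <<'E'
from h import *
grab('wrist','w2')
P=[proj('w2',p) for p in((552.5,225.6,65),(527.3,149.6,65))]; print(P)
c=np.mean(P,0).astype(int); a=cv2.imread('pics/w2.png'); x0=max(0,min(540,c[0]-60)); y0=max(0,c[1]-75); print(x0,y0)
a=a[y0:y0+150,x0:x0+120]
cv2.imwrite('pics/w2c.png',cv2.convertScaleAbs(cv2.resize(a,None,fx=4,fy=4,interpolation=cv2.INTER_CUBIC),alpha=1.8))
E
```

```text
time_s: 2.33
ee_pos: [311.5, 257.9, 174.0]
ee_rot: [-179.7, 0.2, 72.4]
force: [0.7, -1.1, 0.0]
gripper_width: 54.6
[array([576.8, 153.2]), array([558.3, 231.9])]
507 117
```

View pics/w2c.png

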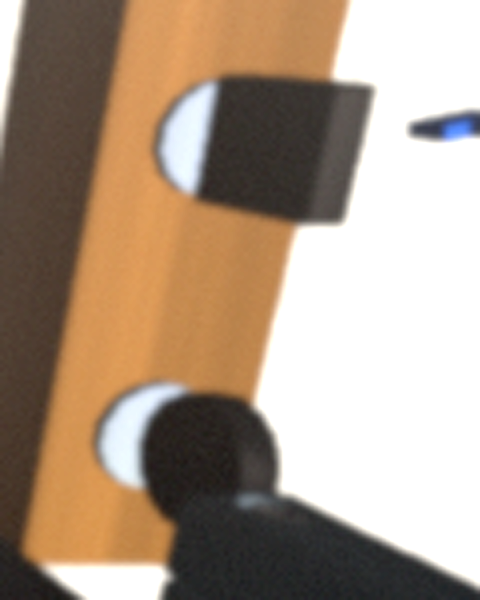

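The slanted view is clear: the upper key, at (552,226), has the rectangular head, and the lower one is the disc-shaped spare.

```bash
python3 - <<'E'
from h import *
C=[ray('w2',(507+x/4,117+y/4),85) for x,y in((335,82),(373,90),(345,222),(300,220))]; print(C,np.mean(C,0))
d=C[1]-C[2]; print(np.degrees(np.arctan2(d[1],d[0]))); d=C[0]-C[3]; print(np.degrees(np.arctan2(d[1],d[0])))
plan((552.5,225.6,150),71.7,5)
E
```

```text
[array([550.6, 243. ,  85. ]), array([558.3, 238.8,  85. ]), array([550.3, 210.6,  85. ]), array([540.7, 214.1,  85. ])] [549.975 226.625  85.   ]
74.16199999863044
71.09056281517087
at [313.7 258.2 174.5] [-1.7976e+02  1.4000e-01  7.2340e+01] F [0.2 0.  0.9] T [-0.07  0.07  0.04] w 54.7 t 2.375
[[0.83, 4.75, 0.49], 0.13]
[[0.84, 4.75, 0.49], 0.13]
[[0.85, 4.75, 0.49], 0.13]
[[0.86, 4.74, 0.49], 0.13]
[[0.87, 4.74, 0.49], 0.13]
```

```bash
python3 -m jog '[[[0.8,4.7,0.5],0,0.6],[[0.8,4.7,0.5],0,0.6],[[0.8,4.7,0.5],0,0.6],[[0.8,4.7,0.5],0,0.6],[[0.9,4.7,0.5],0,0.6],[[0,0,0],0,0.6]]'
python3 -c "
from h import *
plan((552,226,74),71.7,3)"
```

```text
time_s: 3.12
ee_pos: [563.6, 226.3, 149.3]
ee_rot: [179.8, -0.2, 72.6]
force: [-0.3, -0.2, -0.0]
gripper_width: 55.2
at [563.6 226.3 149.3] [179.84  -0.19  72.6 ] F [-0.3 -0.2 -0. ] T [-0.13  0.12  0.03] w 55.2 t 3.125
[[-0.13, -0.37, 2.51], 0.3]
[[-0.13, -0.37, 2.51], 0.3]
[[-0.13, -0.37, 2.51], 0.3]
```

```bash
python3 -m jog '[[[-0.3,-0.9,1.5],0.5,0.6],[[0,0,1.5],0,0.6],[[0,0,0],0,0.6]]'
python3 -c "
from h import *
plan((552,226,74),71.7,3)"
```

```text
time_s: 3.5
ee_pos: [554.7, 225.7, 118.1]
ee_rot: [179.9, -0.2, 72.1]
force: [-0.9, 0.1, 1.3]
gripper_width: 54.5
at [554.7 225.7 118.1] [179.85  -0.19  72.07] F [-0.9  0.1  1.3] T [-0.09  0.11 -0.02] w 54.5 t 3.5
[[-0.02, -0.09, 1.47], 0.12]
[[-0.02, -0.09, 1.47], 0.12]
[[-0.02, -0.09, 1.47], 0.12]
```

```bash
python3 -m jog '[[[-0.1,-0.2,1.5],0.4,0.6],[[0,0,1.4],0,0.6],[[0,0,1.0],0,0.6],[[0,0,0],0,0.6]]'
python3 -c "
from h import *
grab('wrist','w3'); plan((552,226,74),71.7,1)"
```

```text
time_s: 4.0
ee_pos: [552.6, 225.9, 77.1]
ee_rot: [179.8, -0.2, 71.7]
force: [0.3, -0.2, -0.2]
gripper_width: 54.8
at [553.  226.1  77.6] [179.76  -0.27  71.7 ] F [1.1 0.7 0.7] T [-0.05  0.04 -0.02] w 54.7 t 4.05
[[-0.04, -0.09, 0.36], 0.0]
```

View pics/w3.png

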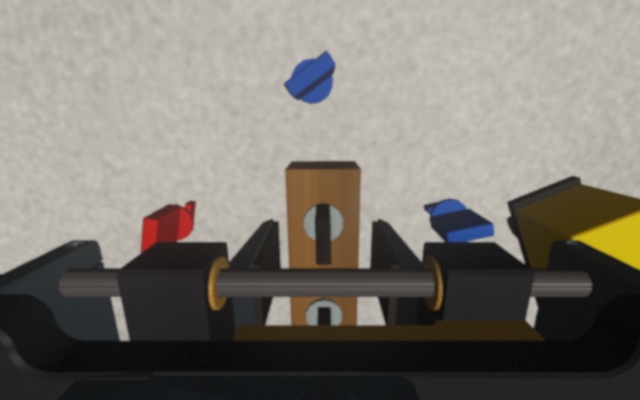

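The key's collar is at (323,222), centred between the fingers, and the head is parallel to the pads. I'll lower slightly and close.

```bash
python3 -c "
from h import *
print('collar',ray('w3',(323,222),49))"
python3 -m jog '[[[0,-0.1,0.3],0,0.6],[[0,0,0],0,0],[[0,0,0],0,0],[[0,0,0],0,0],[[0,0,0],0,0]]' 35
python3 -c "
from h import *
plan((552,226,74),71.7,1)"
```

```text
collar [552.  227.2  49. ]
time_s: 4.68
ee_pos: [553.1, 226.8, 75.8]
ee_rot: [179.6, -0.4, 71.7]
force: [-0.3, -0.4, 0.6]
gripper_width: 17.5
at [553.1 226.8  75.8] [179.62  -0.38  71.7 ] F [-0.3 -0.4  0.6] T [-0.09  0.1  -0.04] w 17.5 t 4.675
[[-0.11, -0.07, 0.18], 0.0]
```

```bash
python3 -m jog '[[[0,0,0],0,0],[[0,0,0],0,0],[[0,0,-1.5],0,0],[[0,0,-2.5],0,0],[[0,0,-3],0,0],[[0,0,-3],0,0],[[0,0,0],0,0]]' 50
python3 -c "
from h import *
plan((475,-178,172),175,10)"
```

```text
time_s: 5.55
ee_pos: [553.0, 226.7, 182.9]
ee_rot: [179.5, -0.5, 71.7]
force: [-0.7, 0.9, -0.7]
gripper_width: 0.6
at [553.  226.7 182.9] [179.46  -0.52  71.7 ] F [-0.7  0.9 -0.7] T [-0.06  0.08  0.02] w 0.6 t 5.55
[[-4.09, 0.53, 0.11], -10.33]
[[-4.12, -0.21, 0.11], -10.33]
[[-4.01, -0.95, 0.11], -10.33]
[[-3.78, -1.65, 0.11], -10.33]
[[-3.42, -2.3, 0.11], -10.33]
[[-2.95, -2.88, 0.11], -10.33]
[[-2.39, -3.36, 0.11], -10.33]
[[-1.75, -3.73, 0.11], -10.33]
[[-1.05, -3.99, 0.11], -10.33]
[[-0.32, -4.11, 0.11], -10.33]
```

The gripper closed to 0.6 mm, so it doesn't hold the key. I'll look before doing anything else.

```bash
python3 -c "
from h import *
grab('wrist','w4',crop=(120,0,520,330),scale=2)"
```

```text
(no output)
```

View pics/w4.png

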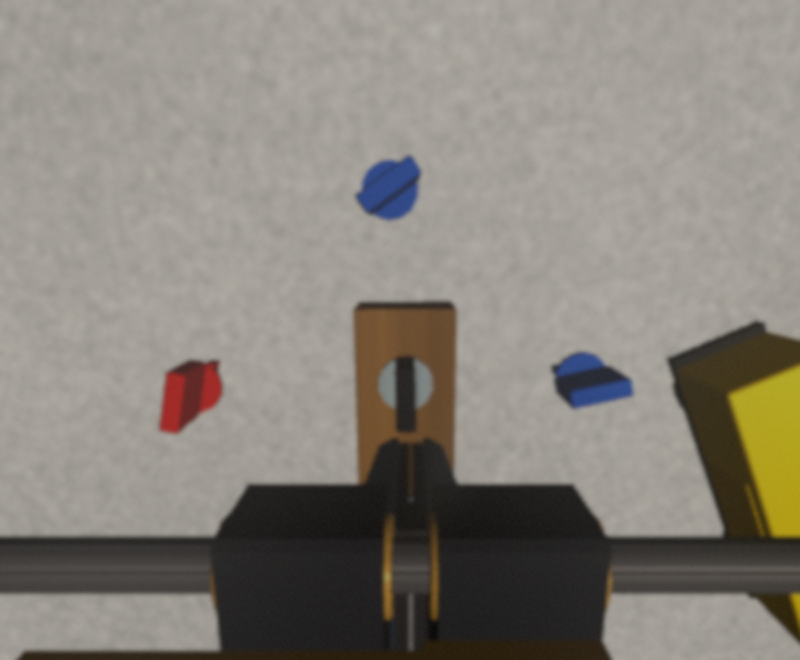

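The key is still seated upright in the stand, with its collar at about (405,383) in this crop. I lifted before the grip had built up, so I'll go back down and check the width before lifting this time.

```bash
python3 -m jog '[[[0,0,0],0,0.5],[[0,0,1],0,0.5],[[0,0,1.5],0,0.5],[[0,0,2.5],0,0.5],[[0,0,3],0,0.5],[[0,0,1.9],0,0.5],[[0,0,0],0,0.5]]' 50
python3 -c "
from h import *
plan((552,226.5,74),71.7,1)"
```

```text
time_s: 6.48
ee_pos: [547.1, 224.5, 68.9]
ee_rot: [-179.7, 0.2, 71.7]
force: [0.0, 0.1, -0.4]
gripper_width: 45.3
at [547.1 224.5  68.9] [-1.7971e+02  1.7000e-01  7.1700e+01] F [ 0.   0.1 -0.4] T [-0.11  0.1   0.01] w 45.3 t 6.475
[[0.35, 0.4, -0.51], -0.0]
```

```bash
python3 -m jog '[[[0.3,0.4,-0.4],0,0.5],[[0,0,0],0,0.1],[[0,0,0],0,0],[[0,0,0],0,0],[[0,0,0],0,0],[[0,0,0],0,0],[[0,0,0],0,0],[[0,0,0],0,0]]' 50
python3 -c "
from h import *
plan((552,226.5,74),71.7,1)"
```

```text
time_s: 7.48
ee_pos: [553.6, 226.7, 75.3]
ee_rot: [-179.9, 0.0, 71.7]
force: [0.1, 0.9, 0.2]
gripper_width: 0.0
at [553.6 226.7  75.3] [-1.799e+02  1.000e-02  7.170e+01] F [0.1 0.9 0.2] T [-0.09  0.05  0.  ] w 0.0 t 7.475
[[-0.07, -0.14, 0.13], 0.0]
```

```bash
python3 -c "
from h import *
grab('wrist','w5',crop=(120,0,520,330),scale=2)
for p in((553.6,226.7,56),(553.6,226.7,75),(552,226.5,85)): print((proj('w5',p)-[120,0])*2, proj('w3',p),proj('w3',np.array(p)+[5,15.2,0]))
s=telemetry.state();print(s['qpos'])
grab('scene','s5',crop=(330,130,450,250),scale=4)
a=cv2.imread('pics/w5.png');b=cv2.imread('pics/s5.png');
a=cv2.resize(a,(480,396));o=np.zeros((396,800,3),np.uint8);o[:,:480]=a;o[:320,480:]=cv2.convertScaleAbs(cv2.resize(b,(320,320)),alpha=1.6);cv2.imwrite('pics/m5.png',o)
"
```

```text
[409.  454.6] [325.3 225.1] [325.3 203.6]
[408.8 475. ] [325.5 234.9] [325.4 211.6]
[404.  489.2] [323.2 241.9] [323.1 217.5]
[2.11405854e+01 2.61035121e+01 9.63803997e+01 6.43894854e-02
 5.76032812e+01 3.94053769e+01]
```

View pics/m5.png

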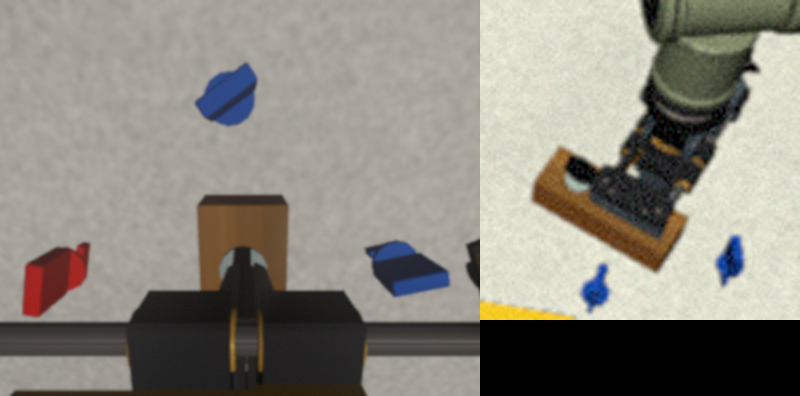

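```bash
python3 -c "
from h import *
a=cv2.imread('pics/w5.png')[390:660,260:540];b=cv2.imread('pics/w4.png')[390:660,260:540]
o=np.hstack([cv2.resize(x,(400,386),interpolation=cv2.INTER_CUBIC) for x in(b,a)]);cv2.imwrite('pics/c5.png',cv2.convertScaleAbs(o,alpha=2.2))
"
```

```text
(no output)
```

View pics/c5.png

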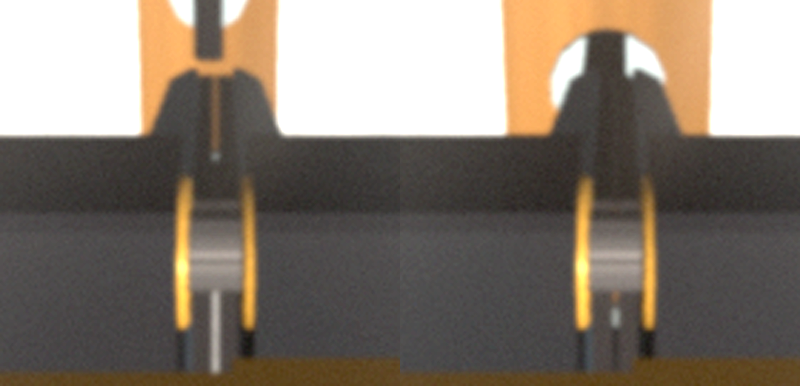

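```bash
python3 -c "
from h import *
print(env.tips_ahead,[a for a in dir(env) if a[0]!='_'])
K,R,t=cam('w5');s=telemetry.state();c=-R.T@t;print(c-s['ee_pos'],R[2])
# candidate leading tip corner pixels in w3 (w=54.7,TCP 553,226.1,77.6): compare for tip heights
u=np.array([.314,.949,0]);v=np.array([.949,-.314,0])
for L in(19,0,-10,-20):
  for x in(0,8,16): print(L,x,[proj('w3',np.array([553,226.1,77.6-L])+x*u+sg*27.35*v) for sg in(-1,1)])
"
```

```text
19.0 ['Unreachable', 'tips_ahead']
[ 24.63357091  71.59765992 185.21078298] [-0.08611273 -0.25204772 -0.96387579]
19 0 [array([286.2, 227.4]), array([363.4, 227.4])]
19 8 [array([285.9, 216.7]), array([363.7, 216.6])]
19 16 [array([285.5, 205.7]), array([364.1, 205.7])]
0 0 [array([282.7, 237.5]), array([367. , 237.5])]
0 8 [array([282.3, 225.9]), array([367.4, 225.8])]
0 16 [array([281.8, 214. ]), array([367.9, 213.9])]
-10 0 [array([280.6, 243.6]), array([369.2, 243.6])]
-10 8 [array([280.1, 231.5]), array([369.7, 231.4])]
-10 16 [array([279.6, 219. ]), array([370.2, 219. ])]
-20 0 [array([278.3, 250.4]), array([371.6, 250.3])]
-20 8 [array([277.7, 237.7]), array([372.2, 237.6])]
-20 16 [array([277.1, 224.6]), array([372.7, 224.5])]
```

The visible fingertips in w3, at (277,222) and (372,222), fit a tip height about 18 mm above the reported TCP instead of 19 mm below it. That explains why the gripper closed on nothing just above the head. I can test this safely: open wide so the fingers straddle the 55 mm stand, go lower, then close gently. A stop at 10 mm means the head and a stop at 55 mm means the stand.

```bash
python3 -m jog '[[[0,0,0],0,1],[[0,0,0],0,1],[[0,0,0],0,1],[[0,0,0],0,1],[[0,0,0],0,1],[[0,0,0],0,1],[[0,0,0],0,1],[[0,0,1.2],0,1],[[0,0,1.0],0,1],[[0,0,0],0,1]]' 5; python3 -m jog '[[[0,0,0.3],0,0.65],[[0,0,0],0,0.4],[[0,0,0],0,0.2],[[0,0,0],0,0],[[0,0,0],0,0],[[0,0,0],0,0],[[0,0,0],0,0],[[0,0,0],0,0],[[0,0,0],0,0],[[0,0,0],0,0]]'
```

```text
time_s: 8.82
ee_pos: [553.0, 226.5, 51.1]
ee_rot: [-179.8, 0.1, 71.7]
force: [0.2, 0.2, -0.9]
gripper_width: 91.0
time_s: 10.07
ee_pos: [553.5, 226.7, 48.5]
ee_rot: [-179.9, 0.0, 71.7]
force: [0.0, 0.1, 0.5]
gripper_width: 10.2
```

It stopped at 10.2 mm, so this is the head and the offset is confirmed: the true tips are about 37 mm higher than the reported pose implies. I'll take a deeper grip and then lift.

```bash
python3 -m jog '[[[0,0,0],0,0.3],[[0,0,0],0,0.3],[[0,0,0.5],0,0.3],[[0,0,0.4],0,0.3],[[0,0,0],0,0],[[0,0,0],0,0],[[0,0,0],0,0],[[0,0,0],0,0],[[0,0,0],0,0]]' 50;  python3 -m jog '[[[0,0,-0.8],0,0],[[0,0,-1],0,0],[[0,0,-2],0,0],[[0,0,-3],0,0],[[0,0,-3],0,0],[[0,0,0],0,0]]'
python3 -c "
from h import *
plan((475,-178,140),175,10)"
```

```text
time_s: 11.2
ee_pos: [553.4, 226.7, 38.5]
ee_rot: [-179.9, 0.0, 71.7]
force: [0.0, -0.9, -0.6]
gripper_width: 9.7
time_s: 11.95
ee_pos: [554.3, 226.9, 143.0]
ee_rot: [180.0, -0.1, 71.7]
force: [-0.2, 0.1, 0.8]
gripper_width: 10.0
at [554.3 226.9 143. ] [ 1.7999e+02 -8.0000e-02  7.1700e+01] F [-0.2  0.1  0.8] T [-0.05  0.06 -0.02] w 10.0 t 11.95
[[-4.09, 0.52, 0.03], -10.33]
[[-4.12, -0.22, 0.03], -10.33]
[[-4.01, -0.96, 0.03], -10.33]
[[-3.78, -1.66, 0.03], -10.33]
[[-3.42, -2.31, 0.03], -10.33]
[[-2.95, -2.89, 0.03], -10.33]
[[-2.38, -3.37, 0.03], -10.33]
[[-1.74, -3.74, 0.03], -10.33]
[[-1.04, -3.99, 0.03], -10.33]
[[-0.31, -4.11, 0.03], -10.33]
```

```bash
python3 -c "
from h import *
plan((532,-170,143),175,10)"
```

```text
at [554.3 226.9 143. ] [ 1.7999e+02 -8.0000e-02  7.1700e+01] F [-0.2  0.1  0.8] T [-0.05  0.06 -0.02] w 10.0 t 11.95
[[-3.84, 1.04, 0.0], -10.33]
[[-3.96, 0.33, 0.0], -10.33]
[[-3.96, -0.39, 0.0], -10.33]
[[-3.82, -1.09, 0.0], -10.33]
[[-3.57, -1.76, 0.0], -10.33]
[[-3.19, -2.37, 0.0], -10.33]
[[-2.72, -2.9, 0.0], -10.33]
[[-2.15, -3.34, 0.0], -10.33]
[[-1.52, -3.67, 0.0], -10.33]
[[-0.83, -3.89, 0.0], -10.33]
```

```bash
python3 -m jog '[[[-3.0,0.8,0],-9,0],[[-4,0.3,0],-10.3,0],[[-4,-0.4,0],-10.3,0],[[-3.8,-1.1,0],-10.3,0],[[-3.6,-1.8,0],-10.3,0],[[-3.2,-2.4,0],-10.3,0],[[-2.7,-2.9,0],-10.3,0],[[-2.1,-3.3,0],-10.3,0],[[-1.5,-3.6,0],-10.3,0],[[-0.6,-3,0],-8,0]]'; python3 -m jog '[[[0,0,0],0,0],[[0,0,0],0,0]]'
python3 -c "
from h import *
grab('wrist','w6');plan((532,-170,143),175,2)
a=cv2.imread('pics/w6.png')[0:330,160:480];cv2.imwrite('pics/w6c.png',cv2.convertScaleAbs(cv2.resize(a,None,fx=1.8,fy=1.8,interpolation=cv2.INTER_CUBIC),alpha=1.6))"
```

```text
time_s: 13.2
ee_pos: [526.2, -161.1, 134.6]
ee_rot: [179.9, -0.7, 174.7]
force: [-0.1, -0.5, -0.6]
gripper_width: 9.5
time_s: 13.45
ee_pos: [524.9, -161.9, 133.0]
ee_rot: [179.9, -0.9, 174.4]
force: [-0.2, 0.4, 0.1]
gripper_width: 9.9
at [ 524.9 -161.8  133.1] [179.89  -0.87 174.47] F [ 1.2  0.1 -0.5] T [ 0.    0.03 -0.04] w 9.9 t 13.5
[[-0.39, -0.37, -0.5], -0.26]
[[-0.39, -0.37, -0.5], -0.26]
```

View pics/w6c.png

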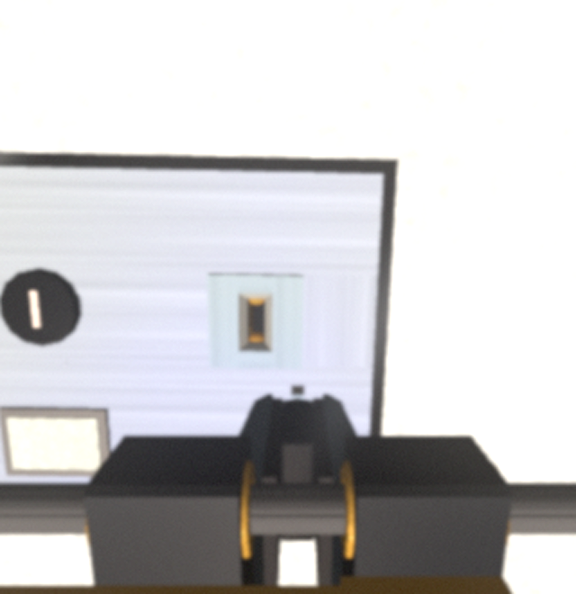

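The switch plate is at crop (209–302, 273–367) with the funnel centred at (255,321). The small dark spot at (297,390) is probably the end of the blade, which I'll check by projection.

```bash
python3 -c "
from h import *
f=lambda x,y:(160+x/1.8,y/1.8)
print('mouth',ray('w6',f(255.3,320.5),80), ray('w6',f(255.3,322),80))
A,B,C,D=[ray('w6',f(*p),80) for p in((209,273),(302,274),(302,367),(210,367))]; print(A,B,C,D,np.mean([A,B,C,D],0))
ang=lambda d:np.degrees(np.arctan2(d[1],d[0])); print(ang(D-A),ang(C-B),ang(B-A)-90)
E=[ray('w6',f(*p),75) for p in((391,167),(376,430),(5,159))]; print(E,'box edges',ang(E[1]-E[0]),ang(E[2]-E[0]))
p=telemetry.state()['ee_pos'];R=Ro.from_euler('xyz',telemetry.state()['ee_rot'],degrees=True).as_matrix()
for x,z in((9,25.5),(9,13.5),(-9,25.5)): q=proj('w6',p+R@[x,0,z]); print(x,z,(q-[160,0])*1.8)
q=ray('w6',f(297,395),p[2]-25.5); print('bladefront',q,R.T@(q-p))
"
```

```text
mouth [ 494.6 -176.9   80. ] [ 495.3 -176.9   80. ]
[ 472.  -194.3   80. ] [ 476.4 -154.4   80. ] [ 517.8 -158.4   80. ] [ 513.7 -199.7   80. ] [ 494.975 -176.7     80.   ]
-7.378535842673782 -5.518694115056233 -6.292905006016326
[array([ 436.1, -112.9,   75. ]), array([ 553.5, -126.4,   75. ]), array([ 417.2, -273.6,   75. ])] box edges -6.55971473116956 -96.70776814402123
9 25.5 [296.1  380.34]
9 13.5 [296.1 389.7]
-9 25.5 [296.1  422.28]
bladefront [ 521.9 -161.1  107.6] [ 2.71683851  0.39515225 25.54011196]
```

```bash
python3 -c "
from h import *
g=cv2.cvtColor(cv2.imread('pics/w6.png'),cv2.COLOR_BGR2GRAY)
print(g[208:224,318:333])
print('slot col',g[150:205,301]); print('slot row',g[178,285:320])
s=telemetry.state();p=s['ee_pos'];R=Ro.from_euler('xyz',s['ee_rot'],degrees=True).as_matrix()
for x in(9,8,7,6,5): print(x,proj('w6',p+R@[x,0,25.5]),proj('w6',p+R@[x,0,13.5]))
"
```

```text
[[148 147 147 147 147 147 147 148 147 146 147 147 146 146 147]
 [147 147 148 148 147 146 148 147 148 147 147 147 147 147 147]
 [146 146 147 146 146 146 146 146 147 147 146 147 146 147 147]
 [145 144 145 146 145 144 145 145 144 143 145 145 145 145 144]
 [144 143 143 142 141 139 140 139 139 139 141 141 143 143 144]
 [145 143 142 136 130 127 125 126 124 126 130 138 141 144 143]
 [146 144 142 130 112 101  99  97  97 102 113 130 140 144 145]
 [148 146 140 124  97  77  68  68  71  77  99 125 140 147 146]
 [146 146 140 121  92  66  57  55  56  68  93 122 141 146 147]
 [147 145 139 120  90  68  57  57  58  68  93 123 140 146 146]
 [143 144 139 123  97  80  74  74  73  81 103 126 140 145 145]
 [144 143 140 128 114 102  98  98  99 106 118 133 141 144 143]
 [140 141 139 132 122 115 110 109 110 117 127 134 139 142 140]
 [123 124 122 116 108  99  92  89  95 102 111 117 122 126 126]
 [ 91  89  85  79  71  63  58  58  61  67  73  79  86  92  96]
 [ 55  52  48  43  40  39  38  39  37  39  41  45  48  57  61]]
slot col [143 133 126 135 140 143 141 141 142 141 139 137 136 134 131 126 119 110
  97  74  52  46  46  47  47  47  46  47  46  45  46  47  47  47  55  61
  73  85  94  90  75  67  67  73  92 118 133 140 142 142 142 139 138 138
 141]
slot row [141 142 140 140 142 140 136 120 104  97  96  90  75  59  50  48  46  44
  47  47  51  67  90 108 115 122 131 138 138 137 136 138 139 141 141]
9 [324.5 211.3] [324.5 216.5]
8 [324.5 212.6] [324.5 217.9]
7 [324.5 213.9] [324.5 219.3]
6 [324.5 215.2] [324.5 220.6]
5 [324.5 216.5] [324.5 222. ]
```

The visible blade puts the key about 2 mm off the TCP along −tool x, so the TCP target is about (493,−177) at yaw 173.5. Moving above it.

```bash
python3 -m jog '[[[1.5,-0.8,0],0.5,0],[[1.5,-0.8,0.2],0.4,0],[[0,0,0.5],0,0],[[0,0,0],0,0]]'
python3 -c "
from h import *
plan((493,-177,112),173.5,1)"
```

```text
time_s: 14.0
ee_pos: [490.2, -173.3, 126.0]
ee_rot: [179.9, -0.9, 173.6]
force: [-0.4, 0.8, -0.1]
gripper_width: 9.9
at [ 490.2 -173.3  126. ] [179.87  -0.93 173.59] F [-0.4  0.8 -0.1] T [ 0.05 -0.01 -0.03] w 9.9 t 14.0
[[-0.32, -0.34, 1.4], 0.09]
```

```bash
python3 -m jog '[[[-0.2,-0.3,0.6],0,0],[[0,0,0.3],0,0],[[0,0,0],0,0]]'
python3 -c "
from h import *
plan((493,-177,112),173.5,1)
grab('wrist','w7')
a=cv2.imread('pics/w7.png')[130:280,240:400];cv2.imwrite('pics/w7c.png',cv2.convertScaleAbs(cv2.resize(a,None,fx=4,fy=4,interpolation=cv2.INTER_CUBIC),alpha=1.8))
print(proj('w7',(495.2,-176.9,80)))
s=telemetry.state();p=s['ee_pos'];R=Ro.from_euler('xyz',s['ee_rot'],degrees=True).as_matrix()
print('blade',[proj('w7',p+R@[x,0.3,25.5]) for x in(7,-11)])"
```

```text
time_s: 14.38
ee_pos: [492.6, -176.6, 116.2]
ee_rot: [179.9, -0.9, 173.6]
force: [-0.3, 0.2, -0.4]
gripper_width: 9.9
at [ 492.6 -176.6  116.2] [179.87  -0.9  173.6 ] F [-0.3  0.2 -0.4] T [-0.03 -0.04 -0.03] w 9.9 t 14.375
[[-0.04, -0.04, 0.42], 0.1]
[324.2 222.2]
blade [array([324.8, 214. ]), array([324.8, 237.1])]
```

View pics/w7c.png

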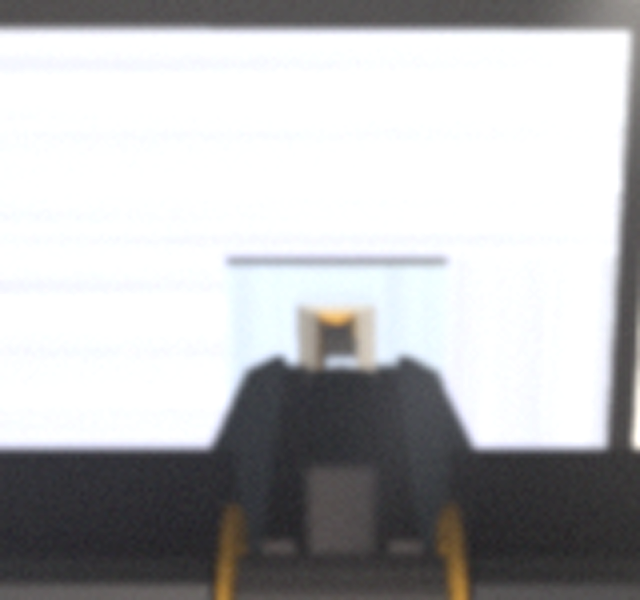

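The blade end, at about (340,355), sits over the funnel, whose middle is at x≈337, so it's aligned. I'll descend onto the pins in small steps.

```bash
python3 -m jog '[[[0,0,0.5],0,0],[[0,0,0.5],0,0],[[0,0,0.3],0,0],[[0,0,0],0,0]]'; python3 -m jog '[[[0,0,0.3],0,0],[[0,0,0],0,0]]'
python3 -c "
from h import *
plan((492.6,-177,98),173.5,1)"
```

```text
time_s: 14.92
ee_pos: [492.6, -176.4, 102.3]
ee_rot: [179.9, -0.9, 173.6]
force: [-0.3, 1.0, -1.0]
gripper_width: 9.8
time_s: 15.18
ee_pos: [492.8, -176.5, 99.2]
ee_rot: [179.9, -0.9, 173.6]
force: [-0.2, 0.2, -0.3]
gripper_width: 9.9
at [ 492.8 -176.5   99.2] [179.88  -0.87 173.62] F [-0.2  0.2 -0.3] T [-0.02 -0.02 -0.04] w 9.9 t 15.175
[[0.01, -0.05, 0.12], 0.12]
```

```bash
python3 -m jog '[[[0,0,0.2],0,0],[[0,0,0],0,0]]'; python3 -m jog '[[[0,0,0.3],0,0],[[0,0,0.3],0,0]]'
python3 -c "
from h import *
plan((492.6,-177,98),173.5,1)"
```

```text
time_s: 15.42
ee_pos: [493.1, -176.6, 97.9]
ee_rot: [179.9, -0.8, 173.6]
force: [-0.5, 0.4, 1.5]
gripper_width: 9.5
time_s: 15.68
ee_pos: [494.6, -177.0, 94.6]
ee_rot: [179.9, -0.5, 173.6]
force: [-1.6, 0.7, 4.6]
gripper_width: 9.6
at [ 494.6 -177.    94.6] [179.94  -0.54 173.61] F [-1.6  0.7  4.6] T [0.13 0.28 0.04] w 9.6 t 15.675
[[0.2, -0.02, -0.34], 0.11]
```

```bash
python3 -m jog '[[[0.1,0,0.3],4.5,0],[[0,0,0.3],-9,0],[[0,0,0.3],9,0],[[0,0,0.3],-9,0],[[0,0,0.3],4.5,0]]'
python3 -c "
from h import *
plan((492.6,-177,98),173.5,1)"
```

```text
time_s: 16.3
ee_pos: [493.9, -177.2, 80.5]
ee_rot: [180.0, -0.4, 173.6]
force: [0.3, 0.2, -0.3]
gripper_width: 9.9
at [ 493.9 -177.2   80.5] [179.99  -0.4  173.64] F [ 0.3  0.2 -0.3] T [ 0.09  0.08 -0.  ] w 9.9 t 16.3
[[0.13, 0.01, -1.75], 0.14]
```

```bash
python3 -m jog '[[[0,0,0.3],0,0],[[0,0,0.2],0,0],[[0,0,0],0,0]]'; python3 -m jog '[[[0,0,0.2],0,0],[[0,0,0.2],0,0]]';python3 -m jog '[[[0,0,0.2],0,0],[[0,0,0.2],0,0]]'
```

```text
time_s: 16.68
ee_pos: [493.4, -177.0, 74.5]
ee_rot: [180.0, -0.5, 173.8]
force: [0.8, -0.7, -0.9]
gripper_width: 9.5
time_s: 16.92
ee_pos: [493.7, -177.1, 73.4]
ee_rot: [180.0, -0.4, 173.8]
force: [-5.7, 2.2, 19.3]
gripper_width: 10.0
time_s: 17.18
ee_pos: [493.7, -177.2, 73.4]
ee_rot: [-180.0, -0.3, 173.8]
force: [-4.8, 1.6, 14.2]
gripper_width: 9.8
```

It stopped at 73.4 with 14–19 N upward, which matches the predicted home height of 73.5. Now turning clockwise, which is + about tool z, while pressing lightly and following the 2 mm offset.

```bash
python3 -m jog '[[[0,0.02,0.1],6,0],[[0,0.03,0.1],8,0],[[0,0.03,0.1],8,0],[[0,0.03,0.1],8,0]]'
python3 -c "
from h import *
plan((496,-175.5,73.4),77,1)"
```

```text
time_s: 17.68
ee_pos: [494.3, -177.0, 73.4]
ee_rot: [-179.8, -0.0, 143.0]
force: [-2.5, 0.1, 6.4]
gripper_width: 9.6
at [ 494.3 -177.    73.4] [-1.7979e+02 -4.0000e-02  1.4304e+02] F [-2.5  0.1  6.4] T [0.11 0.44 0.08] w 9.6 t 17.675
[[-0.05, 0.23, 0.0], 66.04]
```

```bash
python3 -m jog '[[[0,0.03,0.1],8,0],[[0,0.03,0.1],8,0],[[0,0.03,0.1],8,0],[[0,0.03,0.1],8,0],[[0,0.03,0.1],8,0]]' 60
python3 -c "
from h import *
plan((496,-175.5,73.4),77,1)"
```

```text
time_s: 18.3
ee_pos: [494.9, -176.7, 73.4]
ee_rot: [-179.8, 0.2, 101.9]
force: [-2.3, 1.1, 6.4]
gripper_width: 9.8
at [ 494.9 -176.7   73.4] [-179.83    0.25  101.92] F [-2.3  1.1  6.4] T [0.09 0.5  0.12] w 9.8 t 18.3
[[0.09, 0.13, 0.0], 24.92]
```

```bash
python3 -m jog '[[[0,0.02,0.1],8,0],[[0,0.02,0.1],8,0],[[0,0.02,0.1],6,0],[[0,0,0.1],2,0],[[0,0,0.1],0,0]]'; python3 -m jog '[[[0,0,0.1],0,0],[[0,0,0.1],0,0]]' 
python3 -c "
from h import *
plan((496,-175.5,73.4),77,1)"
```

```text
time_s: 18.92
ee_pos: [495.3, -176.7, 73.4]
ee_rot: [180.0, 0.3, 77.3]
force: [-1.8, 0.7, 5.5]
gripper_width: 10.0
time_s: 19.18
ee_pos: [495.3, -176.7, 73.4]
ee_rot: [179.9, 0.4, 77.4]
force: [-1.6, 0.7, 6.7]
gripper_width: 9.9
at [ 495.3 -176.7   73.4] [179.9    0.36  77.36] F [-1.6  0.7  6.7] T [0.14 0.52 0.1 ] w 9.9 t 19.175
[[0.13, 0.04, 0.0], 0.36]
```

```bash
python3 -c "
from h import *
grab('wrist','w8',crop=(120,60,520,340));grab('scene','s8',crop=(140,100,440,280))
a=cv2.imread('pics/w8.png');b=cv2.imread('pics/s8.png')
o=np.hstack([cv2.resize(a,(400,280)),cv2.resize(b,(400,240))[:,:] if 0 else cv2.copyMakeBorder(cv2.resize(b,(400,240)),0,40,0,0,cv2.BORDER_CONSTANT)])
cv2.imwrite('pics/m8.png',cv2.convertScaleAbs(o,alpha=1.6))
s=telemetry.state();print(s['time_s'],s['ee_rot'],s['force'],s['torque'],s['gripper_width'])"
```

```text
19.275 [179.90616799   0.35991379  77.36186172] [-1.74471292  0.56718048  6.66942344] [0.15108309 0.46701479 0.01716587] 9.80893249850489
```

```bash
python3 -c "
from h import *
T=[]
for i in range(6):
    grab('top','t9'); T.append(telemetry.state()['torque'][2])
print('Tz',np.round(T,3))
a=cv2.imread('pics/top0.png');b=cv2.imread('pics/t9.png')
L=ray('top0',(389,214),80); u=proj('scene0',L); print('lamp',L,u)
print('top lamp before',a[212:217,387:392].max((0,1)),'now',b[212:217,387:392].max((0,1)))
c=cv2.imread('pics/scene0.png');grab('scene','s9');d=cv2.imread('pics/s9.png');x,y=u.astype(int)
sl=np.s_[y-6:y+7,x-6:x+7]
for im in(c,d):
    k=im[sl].astype(int);print('scene lamp max G-R,G-B,R-B',(k[...,1]-k[...,2]).max(),(k[...,1]-k[...,0]).max(),(k[...,2]-k[...,0]).max(),k.max())
df=cv2.absdiff(c,d).max(2)
for n,p in dict(spare=(527,150,65),cup=None,case=None,wagon=None).items():
    if p: q=proj('scene0',p).astype(int);print(n,q,df[q[1]-12:q[1]+12,q[0]-10:q[0]+10].mean())
for n,(x0,y0,x1,y1) in dict(cup=(153,122,183,155),case=(474,219,500,272),wagon=(299,238,367,277)).items(): print(n,df[y0:y1,x0:x1].mean())
print('ref table',df[290:330,420:470].mean())
"
```

```text
Tz [0.113 0.055 0.115 0.125 0.175 0.116]
lamp [ 554.9 -182.4   80. ] [252.6 171.4]
top lamp before [128 121 118] now [75 94 90]
scene lamp max G-R,G-B,R-B 39 35 8 116
scene lamp max G-R,G-B,R-B 40 34 8 121
spare [367 193] 6.83125
cup 5.773737373737374
case 7.977503628447025
wagon 7.159125188536954
ref table 5.9195
```

```bash
python3 -c "
from workcell import job_done,telemetry
job_done(); s=telemetry.state(); print(s['time_s'],s['ee_pos'],s['ee_rot'],s['gripper_width'])"
```

```text
the job is handed in; nothing more can be done
the job is handed in; nothing more can be done
```

The rectangular-head key is fully home in the switch and turned about 96° clockwise. I handed in at about 20 s, with the gripper still holding it at 60 N against the return spring.

**How it went**
- **Grasp:** The first two tries closed on nothing, because the fingertips sit about 37 mm higher than the reported tool position and `env.tips_ahead` imply. I worked this out from the wrist picture and confirmed it by closing gently lower down. The key was undisturbed, and the next grip held at about 10 mm.
- **Insertion:** The key went past the pins while I rocked it ±4.5° with a light push; forces read about 5 N or less. It seated at tool height 73.4 mm (predicted 73.5), where the push rose to 14–19 N.

**Last checks**
- **Turn:** Allowing for the play, the switch should be at about 1.55 rad. The holding torque averaged about 0.12 N m (noisy, 0.06–0.18), close to the 0.13 N m expected from the spring.
- **Hold:** The collar was pressed down with about 6 N, and the grip width was 9.8 mm.
- **Other objects:** The scene picture showed no clear change at the spare key, cup, glasses case or wagon. The case and wagon differed slightly more than bare table (8.0 and 7.2 against 5.9).

**Not confirmed**
- **Lamp:** The spot I took for the power lamp looked the same before and after, so it does not confirm that the track is powered.
- **Final look:** My last picture was refused because I had reached the viewing limit, so these final checks are by numbers only.
- **After hand-in:** I could not read the robot's state once the job was handed in.

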